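Press the bushing home on the bench lever press

TASK

Two like bench presses stand side by side; one has a steel link lying across its anvil with a bushing standing proud in the middle hole. Pull that press's sprung lever all the way down to its stop so that the ram pushes the bushing in flush, keep it down for a second, then ease the lever slowly back up to its rest, never letting the spring throw it back, and let go. Leave the lever of the empty press alone.

Things in the scene. Friction and masses are not known exactly. Their poses are not given: they have to be found in the camera images.
- press_lever_grip (a point): Centre of the loaded press's handle: a level black bar, 24 mm thick, 110 long, on the robot's side, 325 mm above the bench at rest. y runs along the bar; at rest x is level towards the press, z up. It swings in the x-z plane, 220 mm radius, about a pivot 190 mm along +x and 110 lower. Its 16 mm arm lies 67 mm to the -y side; nothing else is near the bar. The axes turn with the lever.
- press_lever (a joint): Lever angle of the loaded press, rad: 0 at rest (arm 30 degrees above level, held on a stop by the spring), growing as the handle goes down; 0.95 at the bottom stop (arm 24 degrees below level, handle 124 mm above the bench). The spring pulls back with about 4 N at the top and 15 N at the bottom at the handle (the bushing adds 3 N); let go low down, it flies back at over 2 rad/s.
- bushing (a joint): How far the 28 mm brass bushing is pressed into the loaded press's link (flat steel, 220 x 60 x 20 mm, lying across the anvil, sticking out 50 mm either side of the 120 mm wide base), m: 0 as found (12 mm proud), 0.012 flush. The ram meets it at about 0.65 rad of lever and has it flush at the lever's bottom stop; it stays where pushed.
- empty_lever (a joint): Lever angle of the other, like press, whose anvil is bare, rad; 0 at rest, grows as it is pulled down. To be left alone.

How it is judged:
By the outcome, as a careful person would: the job done as asked, in the order asked, and still so for the second after the job is handed in, with the robot touching nothing.
It also fails if it takes over 51 s, if anything falls off the work surface, if the arm or the gripper's body presses on something with over 40 N, if the wrist force passes 120 N, or if a joint passes its speed limit or range.

ROBOT

A 6-joint arm with a two-finger parallel gripper is mounted at the origin on the work surface. World frame = base frame: x ahead of the robot, y to its left, z up, the work surface at z = 0. Lengths are in m, angles in rad, forces in N, time in s.
With the tool pointing down it reaches from about 0.3 to 0.875 m from the base axis. Payload 6.4 kg.
Tool frame: the origin (TCP) lies between the finger pads; the fingertips stand 25 mm ahead of it and the grasp point (between the pads) lies 6 mm ahead of it (tcp_to_tips is the distance from the TCP to the fingertips, in m); y points along the fingers, x is the direction in which the jaws open and shut, and the axes are right-handed (so a half turn about y gives the same grasp; the last joint's range is limited). The gripper opens to 85 mm and grips with 20 to 120 N. Pads are 22 mm wide; open, the fingers measure 114 mm over their backs; the gripper's body (76 mm by 85 mm) begins 54 mm behind the grasp point. The pads swing forward as they close: fully open they stand 13 mm farther back than shut.
Start: joints at [0.919, 0.181, 1.607, -0, 1.354, -0.206], TCP at [0.248, 0.519, 0.256] pointing down, gripper open.
Joint ranges: [-2.99, 2.99], [-0.89, 2.07], [0.3, 2.58], [-1.14, 4.28], [0, 2.63], [-3.12, 3.12]. Speed limits (rad/s): [2.57, 2.57, 3.01, 3.14, 3.14, 3.14].

INTERFACE

Orientations are given as a unit quaternion [x, y, z, w].
In Python, from rig import read_state, camera, hand_in, recognise, regions_of, pinpoint, tcp_to_tips gives the robot as it stands.
- The arm moves only by the tool apply_moves, never from a script. Its argument "steps" is one flat list of numbers, 5 for each row, row after row: the shift along the tool's x, y, z in cm, then the turn about the tool's y in rad, then the closure, from 0 (fully open) to 1 (shut). A call has 1 to 20 rows; each row is the pose to reach, as a shift and turn from the pose commanded when the call began, along the tool's axes at that moment; what a row does not reach only later rows make up. A row lasts 1/8 s, in which the tool goes at most 62.5 mm and 10.7 degrees, less where a joint would pass 70% of its speed; a pose out of reach is approached as far as the arm can. A call with a gripper value outside its range is refused whole. The fingers move at their own pace and stop on an object; "newtons" is the grip in N (left out, the last holds). Time passes only in rows, so rows that repeat a pose let the fingers close. It gives the time, the measured TCP pose, the force and the opening at its end, in the units of the state.
- read_state(): the state, without advancing time (a new reading comes with each control period).
- camera(name): name is "scene" or "top" or "wrist"; returns a dict with "pixels" (420x560x3 uint8, blue, green, red), "camera_matrix" (3x3 intrinsics, pixels), "origin" and "orientation" of the camera in the world. Camera axes: x right, y down, z forward; pixel columns grow to the right and rows downward; lengths in m; the calibration is good to about 2 mm. The wrist camera is an equidistant fisheye: a pixel r from the principal point sees the ray r / f radians off the axis. A picture is of the moment at which its call begins. There is no depth.
- hand_in(): hands the job in, once; it reports no verdict.
Trained networks look in the newest picture that a camera, given by its name, has taken for a name from the list of things; names that differ only in an ending like _2 or _b are one class to them, and where a whole thing is asked for, a point or a joint stands for the part that bears it (a point fixed in the world has none). Each returns a list of dicts, best first, with "score" (0 to 1); they miss things now and then, are a little off and sometimes report something else, mostly with a low value. They report only what shows in the picture. A call takes as long as a camera call.
- recognise(target, camera): "extent" ([left, top, right, bottom] in pixels, round what is visible of it).
- regions_of(target, camera): "mask" (420x560 bool, what is visible of it) and "extent" ([left, top, right, bottom] in pixels, round what is visible of it).
- pinpoint(target, camera): "position" ([column, row] in pixels: a listed point, or the origin of a listed thing).
The state is a dict: "clock": time; "joint_positions": joint angles; "joint_velocities": joint speeds; "effort": joint torques, N m; "eef_pos": TCP position; "ee_rot": TCP orientation; "force": force on the tool from outside, world axes, zero at the start; "wrist_torque": the same for the moment, N m; "opening": opening from 0.0 (shut) to 1.0 (fully open).
Only numpy, scipy, OpenCV 4.12 (cv2) and the standard library are available. Lean on these libraries where they do the work, as an engineer would, in place of code of your own. Each camera call takes 0.05 s, during which the arm holds its last target.

## Working session

There is one attempt and no reset: what is moved stays moved. The work goes in short steps, Python scripts to look and compute and a tool call to move; the robot and the scene stay as the last step left them, time stands still between calls to the robot, and variables do not carry over. Pictures are saved under pics/ and viewed, and the job is handed in when it is done.

Besides the shell and the picture viewer there is one more tool, called after "Request:" as a command line: name --argument value ..., lists and objects as JSON in quotes. apply_moves: Moves the arm, as the interface text tells. Its arguments: {"type":"object","properties":{"steps":{"type":"array","items":{"type":"number"}},"newtons":{"type":"number"}},"required":["steps"]}

```bash
mkdir -p pics; ls
python3 - <<'E'
from rig import *
import cv2,numpy as np
s=read_state(); print({k:np.round(v,3).tolist() for k,v in s.items()}, tcp_to_tips)
for c in ["scene","top"]:
    d=camera(c); cv2.imwrite(f"pics/{c}0.png",d["pixels"])
    print(c,np.array(d["camera_matrix"]).round(1).tolist(),np.round(d["origin"],4).tolist(),np.round(d["orientation"],4).tolist())
    for t in ["press_lever_grip","bushing"]:
        print(t,[(np.round(r["position"],1).tolist(),round(r["score"],2)) for r in pinpoint(t,c)])
    for t in ["press_lever","bushing","empty_lever"]:
        print(t,[(np.round(r["extent"],1).tolist(),round(r["score"],2)) for r in recognise(t,c)])
print(read_state()["clock"])
E
```

```text
pics
{'clock': 0.0, 'joint_positions': [0.919, 0.182, 1.608, 0.0, 1.354, -0.206], 'joint_velocities': [0.001, -0.002, -0.0, 0.001, 0.001, -0.002], 'effort': [-0.001, -44.486, -35.134, -0.0, 0.009, -0.0], 'eef_pos': [0.248, 0.518, 0.255], 'ee_rot': [0.598, 0.377, -0.378, -0.598], 'force': [0.126, -0.961, -0.029], 'wrist_torque': [-0.064, 0.016, 0.026], 'opening': 1.0} 0.025
scene [[391.1, 0.0, 281.6], [0.0, 391.1, 208.1], [0.0, 0.0, 1.0]] [0.6841, 0.2191, 1.04] [0.1764, 0.9738, -0.1407, -0.0285]
press_lever_grip [([274.6, 75.7], 0.64)]Traceback (most recent call last):
  File "<stdin>", line 8, in <module>
ValueError: it knows: press_lever_grip
```

Run:
```python
from rig import *
import cv2,numpy as np
for c in ["scene","top"]:
    d=camera(c); cv2.imwrite(f"pics/{c}0.png",d["pixels"])
    print(c,np.array(d["camera_matrix"]).round(1).tolist(),np.round(d["origin"],4).tolist(),np.round(d["orientation"],4).tolist())
    for f,k,ts in [(pinpoint,"position",["press_lever_grip"]),(recognise,"extent",["press_lever_grip","press_lever","bushing","empty_lever"])]:
      for t in ts:
       try: print(t,[(np.round(r[k],1).tolist(),round(r["score"],2)) for r in f(t,c)])
       except Exception as e: print(e)
print(read_state()["clock"])
```

```text
scene [[391.1, 0.0, 281.6], [0.0, 391.1, 208.1], [0.0, 0.0, 1.0]] [0.6841, 0.2191, 1.04] [0.1764, 0.9738, -0.1407, -0.0285]
press_lever_grip [([274.7, 74.7], 0.86)]
press_lever_grip [([180.5, 50.3, 290.0, 112.8], 0.65)]
press_lever [([181.3, 48.7, 290.5, 115.4], 0.9)]
bushing [([219.8, 151.8, 226.3, 158.9], 0.51)]
empty_lever [([266.4, 256.7, 412.7, 328.4], 0.67)]
top [[543.9, 0.0, 286.9], [0.0, 543.9, 213.3], [0.0, 0.0, 1.0]] [0.451, -0.0152, 1.2467] [-0.6973, 0.7133, -0.0542, 0.046]
press_lever_grip [([425.8, 251.7], 0.82)]
press_lever_grip [([385.5, 142.6, 467.4, 261.0], 0.61)]
press_lever [([390.3, 147.0, 468.3, 258.2], 0.58)]
bushing []
empty_lever [([90.3, 169.3, 188.7, 287.7], 0.71)]
0.7
```

View pics/scene0.png

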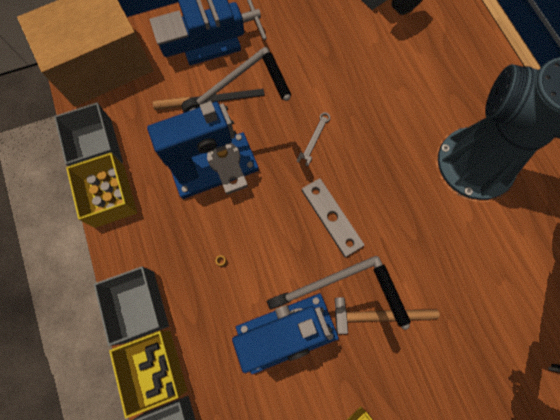

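View pics/top0.png

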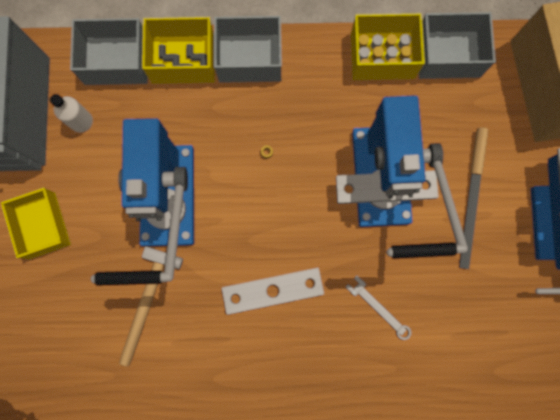

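```bash
cat > h.py <<'E'
import numpy as np
from scipy.spatial.transform import Rotation as R
C={"scene":(391.1,281.6,208.1,[0.6841,0.2191,1.04],[0.1764,0.9738,-0.1407,-0.0285]),
"top":(543.9,286.9,213.3,[0.451,-0.0152,1.2467],[-0.6973,0.7133,-0.0542,0.046])}
def ray(c,p):
    f,cx,cy,o,q=C[c]; d=R.from_quat(q).apply([(p[0]-cx)/f,(p[1]-cy)/f,1]); return np.array(o),d/np.linalg.norm(d)
def tri(a,b):
    A=np.zeros((3,3));v=np.zeros(3)
    for c,p in (("scene",a),("top",b)):
        o,d=ray(c,p);M=np.eye(3)-np.outer(d,d);A+=M;v+=M@o
    x=np.linalg.solve(A,v); return x,[np.linalg.norm((np.eye(3)-np.outer(ray(c,p)[1],ray(c,p)[1]))@(x-ray(c,p)[0])) for c,p in (("scene",a),("top",b))]
def atz(c,p,z):
    o,d=ray(c,p); return o+d*(z-o[2])/d[2]
def proj(c,X):
    f,cx,cy,o,q=C[c]; v=R.from_quat(q).inv().apply(np.array(X)-o); return np.array([f*v[0]/v[2]+cx,f*v[1]/v[2]+cy])
E
python3 - <<'E'
from h import *
from rig import *
import cv2
print(tri((274.7,75.2),(425.8,251.7)))
for c,p in (("scene",(274.7,75.2)),("top",(425.8,251.7))): print(atz(c,p,.325))
for c in ["scene","top"]:
    d=camera(c)
    r=regions_of("press_lever",c)
    print(len(r),r[0]["score"] if r else 0)
    img=cv2.imread(f"pics/{c}0.png")
    m=np.zeros(img.shape[:2],bool)
    x0,y0,x1,y1=(255,45,295,102) if c=="scene" else (380,238,475,262)
    m[y0:y1,x0:x1]=img[y0:y1,x0:x1].max(2)<45
    ys,xs=np.nonzero(m); pts=np.stack([xs,ys],1).astype(np.float32)
    print(c,len(pts),cv2.minAreaRect(pts))
    cr=cv2.resize(img[y0-20:y1+20,x0-20:x1+20],None,fx=5,fy=5,interpolation=cv2.INTER_CUBIC); cv2.imwrite(f"pics/cr_{c}.png",cr)
E
```

```text
(array([ 0.51273107, -0.26557146,  0.31285905]), [np.float64(0.0006781271925290961), np.float64(0.0006781271925290354)])
[ 0.5160809  -0.25796375  0.325     ]
[ 0.5113962  -0.26188554  0.325     ]
1 0.78
scene 469 ((265.9122009277344, 79.56562805175781), (47.120723724365234, 32.11603927612305), 64.53665161132812)
1 0.63
top 668 ((423.83831787109375, 249.98190307617188), (11.03774356842041, 62.23219299316406), 86.93350982666016)
```

View pics/cr_top.png

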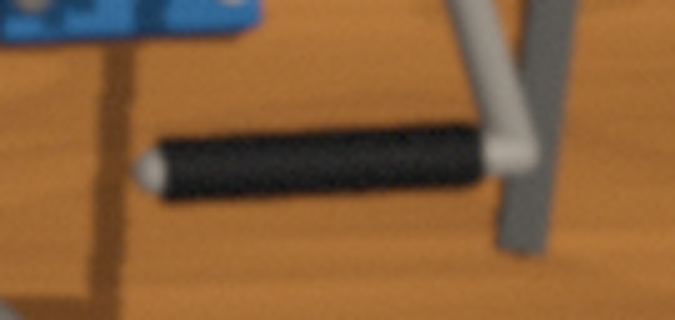

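View pics/cr_scene.png

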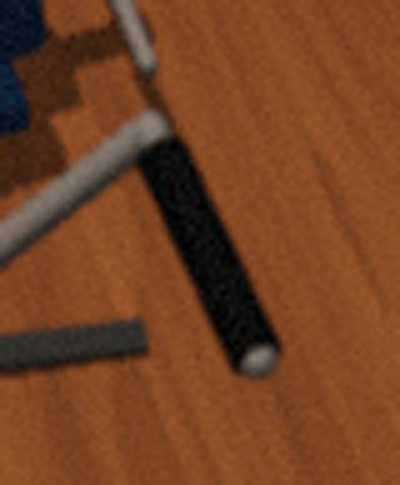

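Run:
```python
from h import *
L=((286.2,95.5),(392.6,252.0)); Rr=((267,54.3),(456.4,248.8))
for p in (L,Rr): print(tri(*p),atz("scene",p[0],.325),atz("top",p[1],.325))
print(tri((276.8,75.3),(424.5,250.4)),atz("scene",(276.8,75.3),.325),atz("top",(424.5,250.4),.325))
# yaw from top
a=atz("top",L[1],.325)-atz("top",Rr[1],.325); print(np.arctan2(a[1],a[0]),np.linalg.norm(a))
a=atz("scene",L[0],.325)-atz("scene",Rr[0],.325); print(np.arctan2(a[1],a[0]),np.linalg.norm(a))
from rig import read_state
s=read_state(); print(R.from_quat(s["ee_rot"]).as_matrix().round(3),s["eef_pos"],s["clock"])
```

```text
(array([ 0.51132217, -0.20471938,  0.32447983]), [np.float64(0.0011312159677160075), np.float64(0.0011312159677158568)]) [ 0.5106292  -0.20359595  0.325     ] [ 0.51216905 -0.20535047  0.325     ]
(array([ 0.51427955, -0.31368654,  0.32489865]), [np.float64(0.0010877641450876738), np.float64(0.0010877641450875697)]) [ 0.51351558 -0.31279097  0.325     ] [ 0.51514143 -0.31436391  0.325     ]
(array([ 0.51250355, -0.25948514,  0.32194991]), [np.float64(0.0017234065023176747), np.float64(0.0017234065023176317)]) [ 0.51199256 -0.25618548  0.325     ] [ 0.51365375 -0.2598025   0.325     ]
1.5980557133345326 0.10905395879103641
1.5972234799192582 0.10923316149219436
[[ 0.431  0.    -0.902]
 [ 0.902  0.     0.431]
 [ 0.    -1.     0.   ]] [0.2479278  0.51884105 0.25632079] 0.9
```

Request:
apply_moves --steps '[0,-6,0,0,0,0,-12,0,0,0,0,-19,0,0,0,-4.5,-19,-4.4,0.1,0,-9,-19,-8.8,0.25,0,-13.5,-19,-13.2,0.4,0,-18,-19,-17.6,0.55,0,-22.5,-19,-22,0.7,0,-27,-19,-26.4,0.85,0,-31.5,-19,-30.8,1.0,0,-36,-19,-35.2,1.098,0,-40.5,-19,-39.6,1.098,0,-45,-19,-44,1.098,0,-49.5,-19,-48.4,1.098,0,-54,-19,-52.8,1.098,0,-58.76,-19,-57.43,1.098,0,-58.76,-19,-57.43,1.098,0,-58.76,-19,-57.43,1.098,0,-58.76,-19,-57.43,1.098,0]'

```text
clock: 3.28
eef_pos: [0.5127, -0.2575, 0.4469]
ee_rot: [0.707, 0.01, -0.01, -0.707]
force: [-0.4, -0.3, -0.2]
opening: 1.004
```

Run:
```python
from h import *
from rig import *
import cv2
s=read_state(); print(R.from_quat(s["ee_rot"]).as_matrix().round(3).tolist(),s["eef_pos"],s["clock"],s["joint_positions"],s["force"])
d=camera("wrist"); cv2.imwrite("pics/w1.png",d["pixels"])
r=pinpoint("press_lever_grip","wrist"); print(r)
K=np.array(d["camera_matrix"]);print(K,d["origin"],d["orientation"])
def pw(X):
    v=R.from_quat(d["orientation"]).inv().apply(np.array(X)-d["origin"]); th=np.arctan2(np.hypot(v[0],v[1]),v[2]); ph=np.arctan2(v[1],v[0])
    return K[0,2]+K[0,0]*th*np.cos(ph),K[1,2]+K[1,1]*th*np.sin(ph)
c=np.array([.513,-.259,.325]);y=np.array([-.027,1,0])
for k in (-.055,0,.055): print(k,pw(c+k*y))
```

```text
[[1.0, 0.001, -0.028], [0.028, -0.0, 1.0], [0.001, -1.0, -0.0]] [ 0.51266149 -0.2575379   0.44691648] 3.275 [-6.72494896e-01  9.09607751e-02  1.33236298e+00  3.19844767e-04
  1.71763095e+00 -7.00846512e-01] [-0.37228261 -0.25762632 -0.24053503]
[{'position': [280.6, 209.8], 'score': 0.77}]
[[325.1922621    0.         277.97035639]
 [  0.         325.1922621  211.24157755]
 [  0.           0.           1.        ]] [ 0.51060441 -0.18331893  0.56431571] [0.98876437 0.01356515 0.00200833 0.14885218]
-0.055 (np.float64(278.34424289683517), np.float64(276.65606760760215))
0 (np.float64(278.40471181450454), np.float64(213.70888532940666))
0.055 (np.float64(278.4601950314123), np.float64(142.11630936573295))
```

View pics/w1.png

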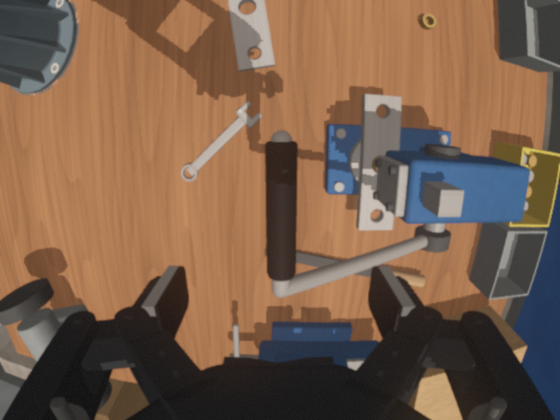

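Request:
apply_moves --steps '[0.25,3,-0.2,0,0,0.25,6,-0.2,0,0,0.25,8.5,-0.2,0,0,0.25,10,-0.2,0,0,0.25,11,-0.2,0,0,0.25,11.7,-0.2,0,0,0.25,11.7,-0.2,0,0,0.25,11.7,-0.2,0,0]'

```text
clock: 4.38
eef_pos: [0.5155, -0.2611, 0.33]
ee_rot: [0.707, 0.01, -0.009, -0.707]
force: [0.2, 0.5, 0.8]
opening: 1.001
```

Run:
```python
from rig import *
import cv2
for c in ("wrist","scene"):
    d=camera(c); cv2.imwrite(f"pics/{c}2.png",d["pixels"])
```

```text
(no output)
```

View pics/wrist2.png

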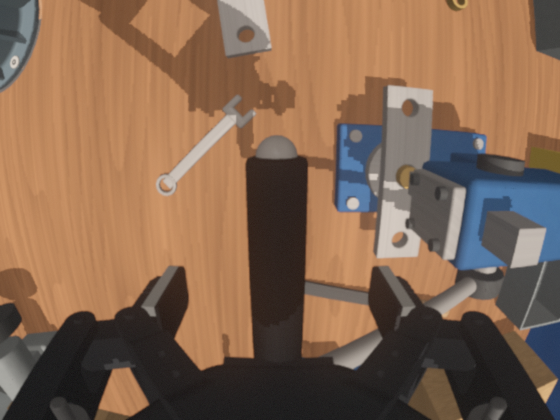

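View pics/scene2.png

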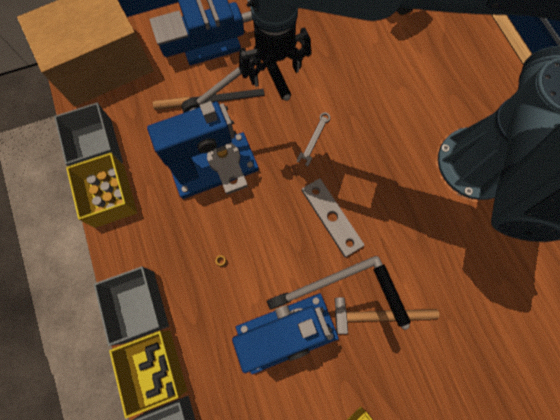

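Request:
apply_moves --steps '[0,0,0,0,0.4,0,0,0,0,0.7,0,0,0,0,1,0,0,0,0,1,0,0,0,0,1,0,0,0,0,1,0,0,0,0,1,0,0,0,0,1]' --newtons 60

```text
clock: 5.48
eef_pos: [0.5151, -0.2609, 0.3295]
ee_rot: [0.707, 0.009, -0.01, -0.707]
force: [-5.5, -0.0, 3.8]
opening: 0.263
```

Run:
```python
from rig import *
import cv2
d=camera("wrist"); cv2.imwrite(f"pics/wrist3.png",d["pixels"])
print(read_state())
```

```text
{'clock': 5.525, 'joint_positions': array([-6.74181434e-01,  1.34609261e-01,  1.51207974e+00, -3.88514214e-04,
        1.49523459e+00, -7.01099669e-01]), 'joint_velocities': array([ 4.72606909e-05,  3.45687381e-04,  4.42543035e-04, -1.19940423e-03,
       -1.97353588e-03, -6.27542237e-04]), 'effort': array([  0.79556085, -41.31826043, -36.57685876,   0.74502993,
        -1.36808239,   0.0517206 ]), 'eef_pos': array([ 0.51504775, -0.26092142,  0.32947282]), 'ee_rot': array([ 0.70707415,  0.00934979, -0.00970448, -0.707011  ]), 'force': array([-4.64636156,  0.85277469,  3.86145266]), 'wrist_torque': array([0.1431233 , 0.7712294 , 0.00166694]), 'opening': 0.2621484378657019}
```

View pics/wrist3.png

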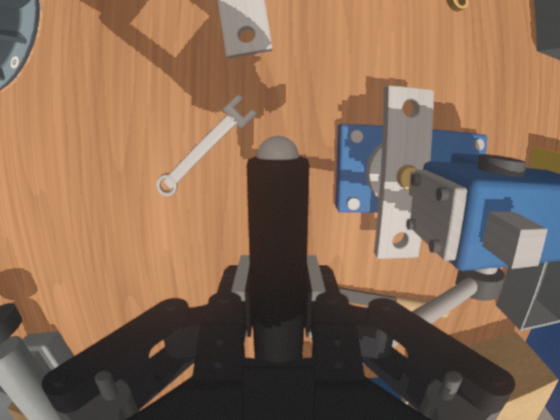

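```bash
cat > arc.py <<'E'
import numpy as np,sys
def P(a): return np.array([-22*np.cos(.5236-a), -22*np.sin(.5236-a)])
def tab(angs,a0,close=1):
    out=[]
    for a in angs:
        d=P(a)-P(a0); out+= [f"{d[0]:.2f}, {d[1]:.2f}, 0, 0, {close}"]
    print(", ".join(out))
E
python3 - <<'E'
from arc import *
tab(np.arange(1,17)*.02,0); tab(.32+np.arange(1,17)*.02,.32);tab(.64+np.arange(1,17)*.02,.64)
E
```

```text
-0.22, 0.38, 0, 0, 1, -0.42, 0.77, 0, 0, 1, -0.63, 1.16, 0, 0, 1, -0.82, 1.56, 0, 0, 1, -1.00, 1.96, 0, 0, 1, -1.18, 2.36, 0, 0, 1, -1.35, 2.77, 0, 0, 1, -1.51, 3.18, 0, 0, 1, -1.66, 3.59, 0, 0, 1, -1.81, 4.00, 0, 0, 1, -1.94, 4.42, 0, 0, 1, -2.07, 4.84, 0, 0, 1, -2.19, 5.27, 0, 0, 1, -2.30, 5.69, 0, 0, 1, -2.40, 6.12, 0, 0, 1, -2.49, 6.55, 0, 0, 1
-0.08, 0.43, 0, 0, 1, -0.16, 0.87, 0, 0, 1, -0.23, 1.30, 0, 0, 1, -0.29, 1.74, 0, 0, 1, -0.34, 2.17, 0, 0, 1, -0.38, 2.61, 0, 0, 1, -0.41, 3.05, 0, 0, 1, -0.43, 3.49, 0, 0, 1, -0.45, 3.93, 0, 0, 1, -0.45, 4.37, 0, 0, 1, -0.45, 4.81, 0, 0, 1, -0.44, 5.25, 0, 0, 1, -0.42, 5.69, 0, 0, 1, -0.39, 6.13, 0, 0, 1, -0.35, 6.57, 0, 0, 1, -0.31, 7.00, 0, 0, 1
0.06, 0.44, 0, 0, 1, 0.12, 0.87, 0, 0, 1, 0.19, 1.31, 0, 0, 1, 0.27, 1.74, 0, 0, 1, 0.36, 2.17, 0, 0, 1, 0.46, 2.60, 0, 0, 1, 0.57, 3.02, 0, 0, 1, 0.69, 3.45, 0, 0, 1, 0.81, 3.87, 0, 0, 1, 0.94, 4.29, 0, 0, 1, 1.08, 4.71, 0, 0, 1, 1.23, 5.12, 0, 0, 1, 1.39, 5.53, 0, 0, 1, 1.56, 5.94, 0, 0, 1, 1.73, 6.34, 0, 0, 1, 1.91, 6.74, 0, 0, 1
```

Request:
apply_moves --steps '[-0.22,0.38,0,0,1,-0.42,0.77,0,0,1,-0.63,1.16,0,0,1,-0.82,1.56,0,0,1,-1.0,1.96,0,0,1,-1.18,2.36,0,0,1,-1.35,2.77,0,0,1,-1.51,3.18,0,0,1,-1.66,3.59,0,0,1,-1.81,4.0,0,0,1,-1.94,4.42,0,0,1,-2.07,4.84,0,0,1,-2.19,5.27,0,0,1,-2.3,5.69,0,0,1,-2.4,6.12,0,0,1,-2.49,6.55,0,0,1]'

```text
clock: 7.52
eef_pos: [0.4913, -0.2617, 0.2659]
ee_rot: [0.708, 0.011, -0.008, -0.707]
force: [-7.4, 4.0, 14.0]
opening: 0.262
```

Run:
```python
from rig import *
import cv2
d=camera("wrist"); cv2.imwrite(f"pics/wrist4.png",d["pixels"])
s=read_state(); print(s["force"],s["wrist_torque"],s["eef_pos"],s["opening"])
```

```text
[-5.31722442  3.76223185 13.19273154] [ 0.57883023 -0.09431606 -0.02007693] [ 0.49120362 -0.26170512  0.26542278] 0.2631613097245009
```

View pics/wrist4.png

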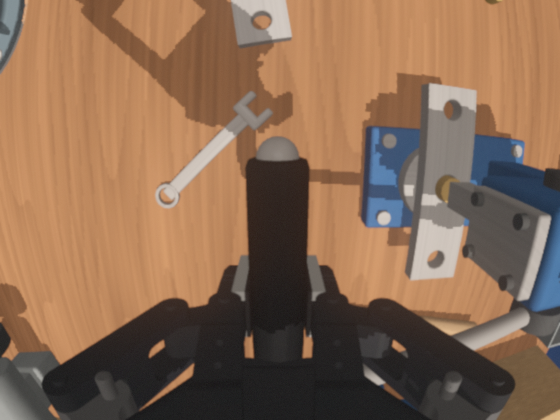

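Request:
apply_moves --steps '[-0.08,0.43,0,0,1,-0.16,0.87,0,0,1,-0.23,1.3,0,0,1,-0.29,1.74,0,0,1,-0.34,2.17,0,0,1,-0.38,2.61,0,0,1,-0.41,3.05,0,0,1,-0.43,3.49,0,0,1,-0.45,3.93,0,0,1,-0.45,4.37,0,0,1,-0.45,4.81,0,0,1,-0.44,5.25,0,0,1,-0.42,5.69,0,0,1,-0.39,6.13,0,0,1,-0.35,6.57,0,0,1,-0.31,7.0,0,0,1]'

```text
clock: 9.57
eef_pos: [0.4864, -0.2618, 0.1947]
ee_rot: [0.707, 0.009, -0.01, -0.707]
force: [-13.2, 3.4, 14.9]
opening: 0.262
```

Run:
```python
from rig import *
import cv2
d=camera("wrist"); cv2.imwrite(f"pics/wrist5.png",d["pixels"])
s=read_state(); print(s["force"],s["wrist_torque"],s["eef_pos"],s["opening"])
```

```text
[-12.82736249   1.60215741  13.56005624] [0.34308851 1.01650239 0.03551526] [ 0.48645593 -0.26178513  0.19427007] 0.2650519500782487
```

View pics/wrist5.png

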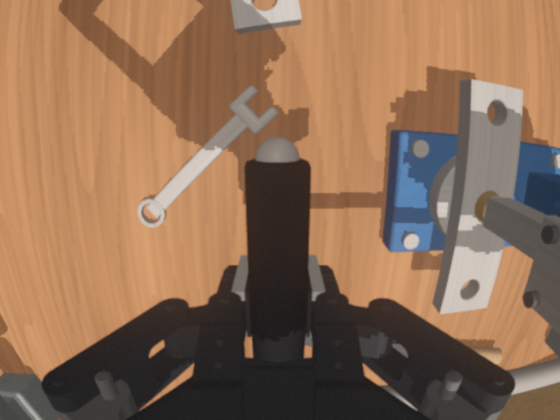

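Request:
apply_moves --steps '[0.02,0.44,0,0,1,0.04,0.87,0,0,1,0.09,1.31,0,0,1,0.17,1.74,0,0,1,0.26,2.17,0,0,1,0.36,2.6,0,0,1,0.47,3.02,0,0,1,0.59,3.45,0,0,1,0.71,3.87,0,0,1,0.84,4.29,0,0,1,0.98,4.71,0,0,1,1.13,5.12,0,0,1,1.29,5.53,0,0,1,1.46,5.94,0,0,1,1.63,6.34,0,0,1,1.75,6.6,0,0,1]'

```text
clock: 11.62
eef_pos: [0.5014, -0.2613, 0.1274]
ee_rot: [-0.707, -0.007, 0.012, 0.708]
force: [-23.4, -0.3, 14.2]
opening: 0.265
```

Run:
```python
from rig import *
import cv2
d=camera("wrist"); cv2.imwrite(f"pics/wrist6.png",d["pixels"])
s=read_state(); print(s["force"],s["wrist_torque"],s["eef_pos"],s["opening"])
```

```text
[-21.37934024   0.63850929  13.49754347] [-0.05052058  2.08574635  0.03654605] [ 0.50152828 -0.26131415  0.12719593] 0.26080131107207477
```

View pics/wrist6.png

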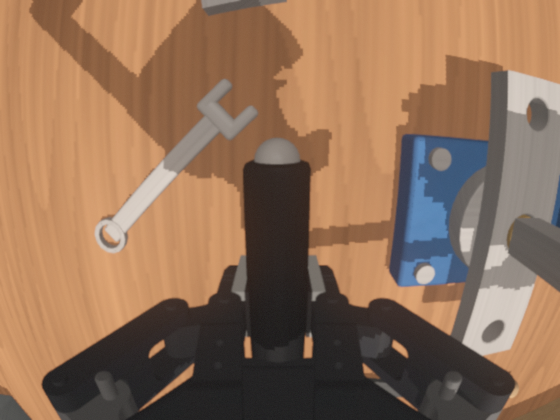

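Request:
apply_moves --steps '[0,0.15,0,0,1,0,0.25,0,0,1,0,0.3,0,0,1,0,0.3,0,0,1]'

```text
clock: 12.18
eef_pos: [0.5022, -0.2613, 0.1247]
ee_rot: [-0.707, -0.008, 0.012, 0.707]
force: [-16.8, 0.6, 12.0]
opening: 0.265
```

Run:
```python
from h import *
from rig import *
import cv2
d=camera("scene"); cv2.imwrite(f"pics/scene7.png",cv2.resize(d["pixels"][20:220,130:330],None,fx=3,fy=3,interpolation=cv2.INTER_CUBIC))
s=read_state(); print(s["force"],s["wrist_torque"],s["eef_pos"],s["opening"])
```

```text
[-16.34351297   0.4384397   11.92987856] [ 0.03093864  2.25575724 -0.02624988] [ 0.50225829 -0.26130546  0.12468528] 0.2644656782168651
```

View pics/scene7.png

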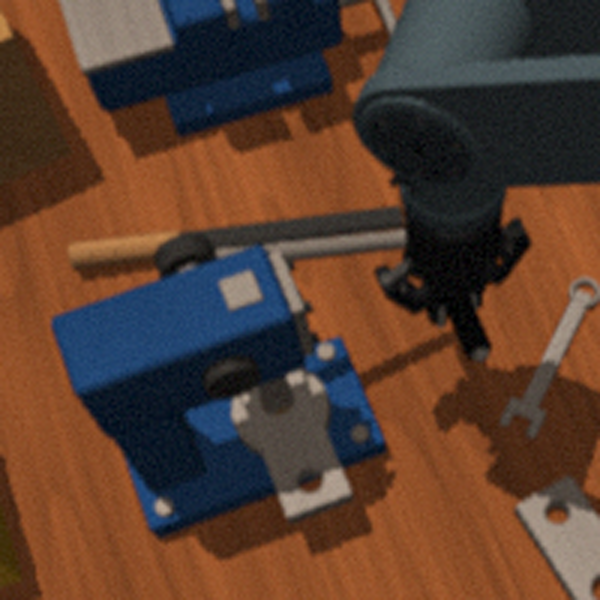

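Run:
```python
from h import *
from rig import *
import cv2
d=camera("wrist"); cv2.imwrite("pics/wrist7.png",d["pixels"])
for i in range(2,8):
    g=cv2.imread(f"pics/wrist{i}.png").max(2).astype(float)
    o=[]
    for r in range(180,236,8):
        row=g[r-3:r+4].mean(0); 
        thr=60; 
        l=next(c for c in range(278,150,-1) if row[c]>thr); rr=next(c for c in range(278,400) if row[c]>thr)
        o.append((l,rr,rr-l))
    print(i,o)
print(d["origin"],d["orientation"],read_state()["eef_pos"])
```

```text
2 [(246, 307, 61), (247, 306, 59), (247, 306, 59), (247, 306, 59), (247, 306, 59), (248, 306, 58), (248, 305, 57)]
3 [(248, 308, 60), (248, 308, 60), (248, 307, 59), (248, 307, 59), (248, 307, 59), (249, 307, 58), (249, 307, 58)]
4 [(246, 308, 62), (247, 308, 61), (247, 308, 61), (247, 307, 60), (247, 307, 60), (248, 307, 59), (248, 307, 59)]
5 [(245, 309, 64), (246, 309, 63), (246, 309, 63), (246, 309, 63), (247, 308, 61), (247, 308, 61), (247, 308, 61)]
6 [(243, 309, 66), (244, 309, 65), (244, 309, 65), (244, 308, 64), (245, 308, 63), (245, 308, 63), (245, 308, 63)]
7 [(244, 309, 65), (244, 309, 65), (244, 309, 65), (244, 309, 65), (245, 309, 64), (245, 309, 64), (245, 308, 63)]
[ 0.5010485  -0.18717583  0.24217169] [ 0.98884766  0.01332096 -0.00123449  0.14832848] [ 0.50226122 -0.26131023  0.12468415]
```

View pics/wrist7.png

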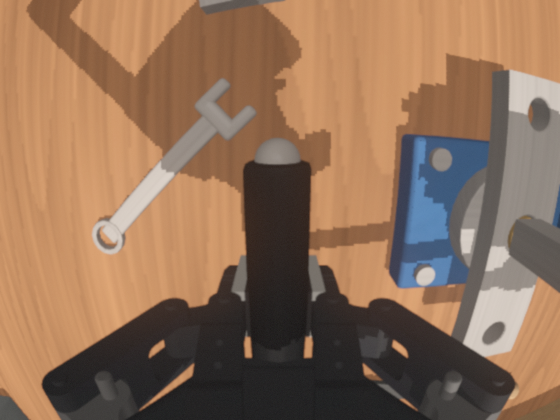

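Run:
```python
from h import *
yaw=.027
ex=np.array([np.cos(yaw),np.sin(yaw),0]);ey=np.array([-np.sin(yaw),np.cos(yaw),0])
c0=np.array([.5145,-.260,.325])
def pos(a,k): 
    dx=-.22*np.cos(.5236-a)+.1905; dz=.22*np.sin(.5236-a)-.11
    return c0+ex*dx+ey*k+np.array([0,0,dz])
print("rest",proj("scene",pos(0,.055)))
for a in (.8,.85,.9,.95): print(a,proj("scene",pos(a,.055)), proj("top",pos(a,.055)),pos(a,0))
```

```text
rest [284.89922959  95.28371623]
0.8 [291.74719102 130.53794528] [376.0514429  268.16385956] [ 0.49335801 -0.26057097  0.15496331]
0.85 [290.429331   132.93940523] [375.03834384 266.76053219] [ 0.49662191 -0.26048283  0.14446026]
0.9 [288.95047501 135.33138226] [374.04100288 265.12495624] [ 0.50040647 -0.26038062  0.13413353]
0.95 [287.31774722 137.70994903] [373.06111826 263.26733777] [ 0.50470224 -0.2602646   0.12400892]
```

Run:
```python
import cv2
from rig import *
a=cv2.imread("pics/scene0.png")[80-30:130-10,255:315]
d=camera("scene")["pixels"]; cv2.imwrite("pics/s8f.png",d)
b=d[110:160,260:320]
t=camera("top")["pixels"][220:300,350:450]
cv2.imwrite("pics/s8.png",np.hstack([cv2.resize(x,(350,350),interpolation=cv2.INTER_CUBIC) for x in (cv2.imread("pics/scene0.png")[70:120,260:310],d[105:155,260:310])]) if 0 else cv2.hconcat([cv2.resize(cv2.imread("pics/scene0.png")[70:120,260:310],(390,390),interpolation=2),cv2.resize(d[105:155,260:310],(390,390),interpolation=2)]))
cv2.imwrite("pics/t8.png",cv2.resize(t,(800,600),interpolation=2))
```

```text
(no output)
```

View pics/s8.png

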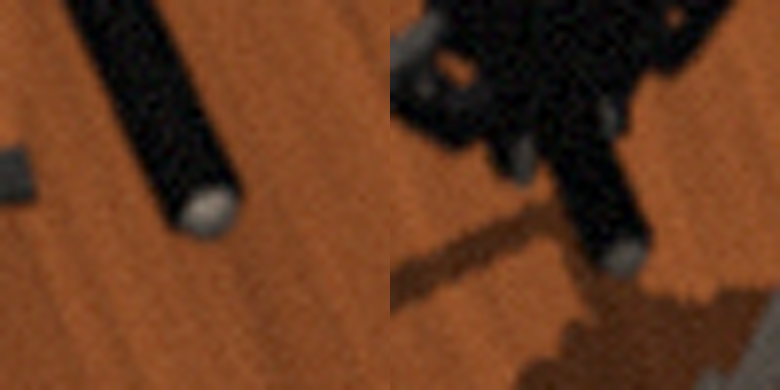

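View pics/t8.png

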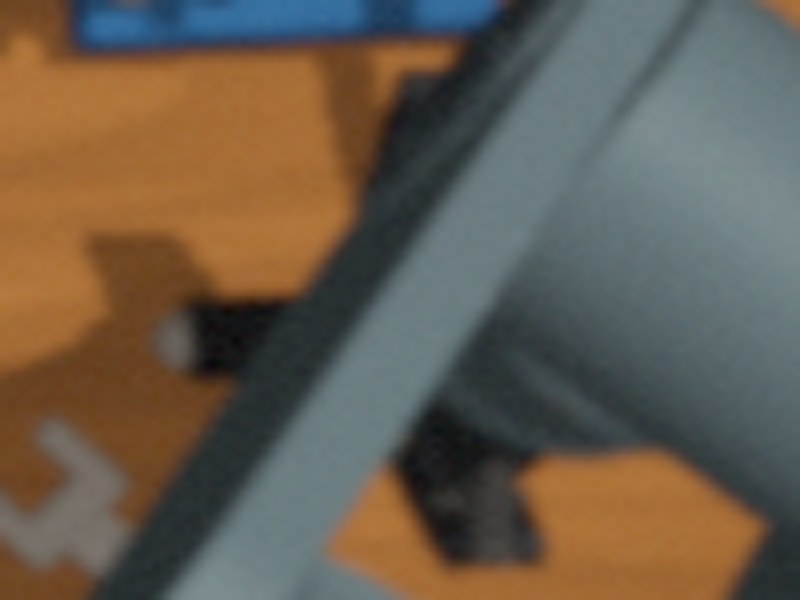

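Request:
apply_moves --steps '[0.07,0.2,0,0,1,0.14,0.4,0,0,1,0.22,0.6,0,0,1,0.3,0.8,0,0,1,0.34,0.9,0,0,1,0.34,0.9,0,0,1]'

```text
clock: 13.12
eef_pos: [0.5055, -0.2612, 0.1167]
ee_rot: [-0.707, -0.007, 0.012, 0.707]
force: [-21.1, 2.8, 21.0]
opening: 0.259
```

```bash
cat > look.py <<'E'
import sys
from h import *
from rig import *
import cv2
n=sys.argv[1]
d=camera("wrist"); cv2.imwrite(f"pics/wrist{n}.png",d["pixels"])
g=d["pixels"].max(2).astype(float); o=[]
for r in range(180,230,6):
    row=g[r-3:r+4].mean(0)
    def edge(rng):
        p=None
        for c in rng:
            if row[c]>60: return c-(1 if rng.step>0 else -1)*(row[c]-60)/(row[c]-row[p]+1e-9)
            p=c
    o.append(edge(range(278,400,1))-edge(range(278,150,-1)))
w=np.mean(o)
s=read_state()
# ref width in wrist3
g=cv2.imread("pics/wrist3.png").max(2).astype(float); o=[]
for r in range(180,230,6):
    row=g[r-3:r+4].mean(0); o.append(edge(range(278,400,1))-edge(range(278,150,-1)))
w0=np.mean(o); slip=.122*(1-w0/w)
print("width",w,w0,"slip mm",slip*1000,"bar z",s["eef_pos"][2]-.0045+slip)
print(s["clock"],s["force"].round(1),s["wrist_torque"].round(2),s["eef_pos"].round(4),s["opening"])
q=camera("scene")["pixels"]; cv2.imwrite(f"pics/scene{n}.png",cv2.resize(q[80:160,250:330],(560,560),interpolation=2))
E
python3 look.py 9
```

```text
width 63.57397793482936 57.584249461783024 slip mm 11.494433688902594 bar z 0.12371650906912174
13.175 [-20.1   1.8  19.5] [ 0.35  3.02 -0.07] [ 0.5055 -0.2613  0.1167] 0.2604718211469823
```

View pics/scene9.png

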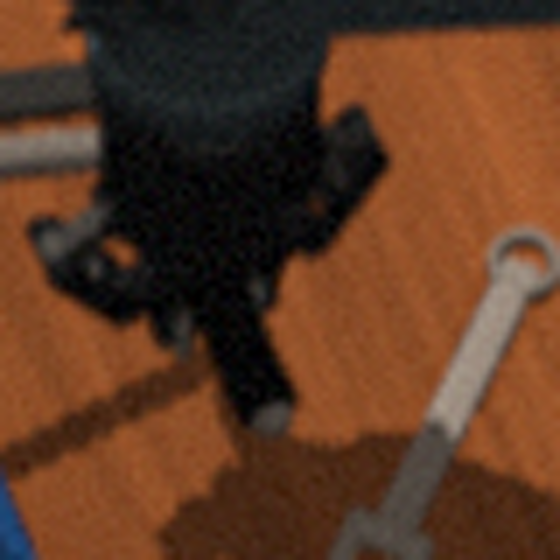

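Request:
apply_moves --steps '[0.03,0.08,0,0,1,0.05,0.14,0,0,1,0.07,0.2,0,0,1,0.07,0.2,0,0,1]'

```text
clock: 13.72
eef_pos: [0.5057, -0.2613, 0.1162]
ee_rot: [-0.707, -0.007, 0.012, 0.707]
force: [-28.1, 5.6, 34.5]
opening: 0.264
```

```bash
python3 look.py 10
```

```text
width 63.663612976858744 57.584249461783024 slip mm 11.650019754751177 bar z 0.1233234549469825
13.775 [-27.5   6.2  33.4] [ 0.74  4.04 -0.04] [ 0.5057 -0.2612  0.1162] 0.2657455261986174
```

View pics/wrist10.png

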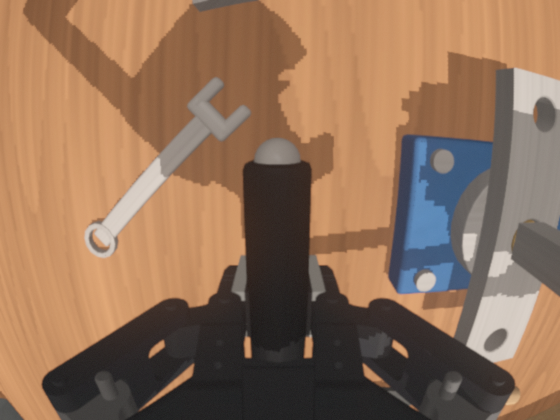

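Request:
apply_moves --steps '[0.05,0,0,0,1,0.1,0,0,0,1,0.1,0,0,0,1,0.1,0,0,0,1,0.1,0,0,0,1,0.1,0,0,0,1,0.1,0,0,0,1,0.1,0,0,0,1,0.1,0,0,0,1,0.1,0,0,0,1]'

```text
clock: 15.08
eef_pos: [0.5058, -0.2613, 0.1161]
ee_rot: [-0.707, -0.006, 0.013, 0.707]
force: [-32.3, 4.4, 36.2]
opening: 0.264
```

```bash
cat >> arc.py <<'E'
def H(a): return P(a)+np.array([0,1.2*a])
def up(a0,n,st=.016,off=(0,0)):
    print(", ".join(f"{(H(a0-st*i)-H(a0)+off)[0]:.2f}, {(H(a0-st*i)-H(a0)+off)[1]:.2f}, 0, 0, 1" for i in range(1,n+1)))
E
python3 look.py 11; python3 -c "
from arc import *
up(.95,12)"
```

```text
width 63.659287449180006 57.584249461783024 slip mm 11.642521683173166 bar z 0.12319531044396287
15.125 [-31.9   6.1  35.7] [0.68 4.59 0.01] [ 0.5058 -0.2612  0.1161] 0.2629136810583918
-0.14, -0.34, 0, 0, 1, -0.28, -0.68, 0, 0, 1, -0.41, -1.03, 0, 0, 1, -0.54, -1.38, 0, 0, 1, -0.66, -1.73, 0, 0, 1, -0.78, -2.08, 0, 0, 1, -0.89, -2.43, 0, 0, 1, -1.00, -2.78, 0, 0, 1, -1.10, -3.14, 0, 0, 1, -1.19, -3.50, 0, 0, 1, -1.28, -3.86, 0, 0, 1, -1.37, -4.22, 0, 0, 1
```

Request:
apply_moves --steps '[0,-0.15,0,0,1,-0.04,-0.3,0,0,1,-0.1,-0.5,0,0,1,-0.2,-0.8,0,0,1,-0.33,-1.1,0,0,1,-0.46,-1.45,0,0,1,-0.58,-1.8,0,0,1,-0.7,-2.15,0,0,1]'

```text
clock: 16.18
eef_pos: [0.4987, -0.2612, 0.1336]
ee_rot: [-0.706, -0.006, 0.013, 0.708]
force: [-14.3, -3.3, 4.0]
opening: 0.262
```

```bash
python3 look.py 12
```

```text
width 62.72755009010163 57.584249461783024 slip mm 10.00330278726901 bar z 0.13942636352972856
16.225 [-15.8  -3.3   4.4] [-0.53  3.42  0.12] [ 0.4986 -0.2613  0.1339] 0.2632543790809111
```

View pics/scene12.png

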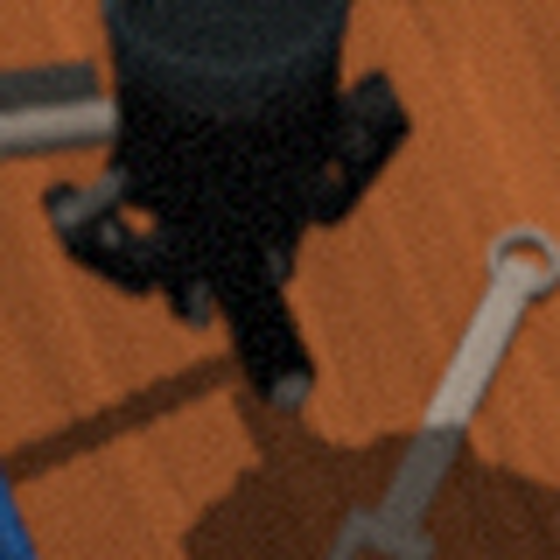

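```bash
python3 -c "
from arc import *
up(.875,18,.016,(.05,0))"
```

```text
-0.07, -0.35, 0, 0, 1, -0.18, -0.70, 0, 0, 1, -0.29, -1.06, 0, 0, 1, -0.39, -1.41, 0, 0, 1, -0.49, -1.77, 0, 0, 1, -0.58, -2.13, 0, 0, 1, -0.67, -2.49, 0, 0, 1, -0.75, -2.85, 0, 0, 1, -0.82, -3.22, 0, 0, 1, -0.89, -3.58, 0, 0, 1, -0.96, -3.94, 0, 0, 1, -1.02, -4.31, 0, 0, 1, -1.07, -4.68, 0, 0, 1, -1.12, -5.05, 0, 0, 1, -1.16, -5.41, 0, 0, 1, -1.19, -5.78, 0, 0, 1, -1.23, -6.15, 0, 0, 1, -1.25, -6.52, 0, 0, 1
```

Request:
apply_moves --steps '[-0.07,-0.35,0,0,1,-0.18,-0.7,0,0,1,-0.29,-1.06,0,0,1,-0.39,-1.41,0,0,1,-0.49,-1.77,0,0,1,-0.58,-2.13,0,0,1,-0.67,-2.49,0,0,1,-0.75,-2.85,0,0,1,-0.82,-3.22,0,0,1]'

```text
clock: 17.4
eef_pos: [0.4901, -0.2616, 0.1655]
ee_rot: [-0.706, -0.006, 0.013, 0.708]
force: [-16.5, -3.3, 1.2]
opening: 0.262
```

```bash
python3 look.py 13
```

```text
width 62.114598557575896 57.584249461783024 slip mm 8.898110951717948 bar z 0.17047649728815353
17.45 [-22.1  -2.    8.2] [-0.27  3.32  0.17] [ 0.4902 -0.2616  0.1661] 0.2599863559458709
```

```bash
python3 -c "
from arc import *
up(.727,16,.016,(.03,0))"
```

```text
-0.04, -0.36, 0, 0, 1, -0.10, -0.73, 0, 0, 1, -0.16, -1.10, 0, 0, 1, -0.21, -1.46, 0, 0, 1, -0.26, -1.83, 0, 0, 1, -0.30, -2.20, 0, 0, 1, -0.33, -2.57, 0, 0, 1, -0.36, -2.94, 0, 0, 1, -0.38, -3.31, 0, 0, 1, -0.40, -3.68, 0, 0, 1, -0.42, -4.05, 0, 0, 1, -0.42, -4.42, 0, 0, 1, -0.42, -4.79, 0, 0, 1, -0.42, -5.17, 0, 0, 1, -0.41, -5.54, 0, 0, 1, -0.39, -5.91, 0, 0, 1
```

Request:
apply_moves --steps '[-0.04,-0.36,0,0,1,-0.1,-0.73,0,0,1,-0.16,-1.1,0,0,1,-0.21,-1.46,0,0,1,-0.26,-1.83,0,0,1,-0.3,-2.2,0,0,1,-0.33,-2.57,0,0,1,-0.36,-2.94,0,0,1,-0.38,-3.31,0,0,1,-0.4,-3.68,0,0,1,-0.42,-4.05,0,0,1,-0.42,-4.42,0,0,1,-0.42,-4.79,0,0,1,-0.42,-5.17,0,0,1,-0.41,-5.54,0,0,1,-0.39,-5.91,0,0,1]'

```text
clock: 19.5
eef_pos: [0.4859, -0.2617, 0.225]
ee_rot: [-0.706, -0.005, 0.014, 0.708]
force: [-21.6, -2.0, 6.0]
opening: 0.262
```

```bash
python3 look.py 14
```

```text
width 60.759738634189716 57.584249461783024 slip mm 6.376091927683502 bar z 0.2273084382793927
19.55 [-22.4  -1.2   7.6] [-0.15  4.14  0.1 ] [ 0.4859 -0.2617  0.2254] 0.2638684740318634
```

View pics/wrist14.png

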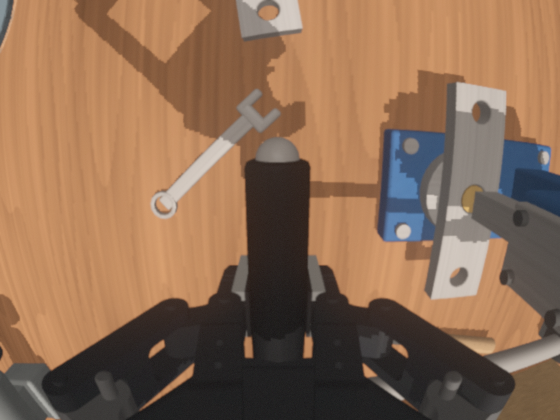

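```bash
python3 -c "
from arc import *
up(.467,12,.016,(.0,0))
up(.275,14,.016,(.0,0))"
```

```text
0.02, -0.37, 0, 0, 1, 0.05, -0.74, 0, 0, 1, 0.09, -1.11, 0, 0, 1, 0.12, -1.48, 0, 0, 1, 0.17, -1.85, 0, 0, 1, 0.22, -2.21, 0, 0, 1, 0.28, -2.58, 0, 0, 1, 0.34, -2.95, 0, 0, 1, 0.41, -3.31, 0, 0, 1, 0.48, -3.68, 0, 0, 1, 0.56, -4.04, 0, 0, 1, 0.64, -4.40, 0, 0, 1
0.09, -0.36, 0, 0, 1, 0.18, -0.72, 0, 0, 1, 0.28, -1.07, 0, 0, 1, 0.39, -1.43, 0, 0, 1, 0.50, -1.78, 0, 0, 1, 0.62, -2.13, 0, 0, 1, 0.74, -2.48, 0, 0, 1, 0.87, -2.83, 0, 0, 1, 1.00, -3.18, 0, 0, 1, 1.13, -3.52, 0, 0, 1, 1.28, -3.86, 0, 0, 1, 1.42, -4.20, 0, 0, 1, 1.58, -4.54, 0, 0, 1, 1.74, -4.87, 0, 0, 1
```

Request:
apply_moves --steps '[0.02,-0.37,0,0,1,0.05,-0.74,0,0,1,0.09,-1.11,0,0,1,0.12,-1.48,0,0,1,0.17,-1.85,0,0,1,0.22,-2.21,0,0,1,0.28,-2.58,0,0,1,0.34,-2.95,0,0,1,0.41,-3.31,0,0,1,0.48,-3.68,0,0,1,0.56,-4.04,0,0,1,0.64,-4.4,0,0,1]'

```text
clock: 21.1
eef_pos: [0.4923, -0.2616, 0.2695]
ee_rot: [-0.706, -0.005, 0.014, 0.708]
force: [-24.6, -0.1, 9.9]
opening: 0.263
```

```bash
python3 look.py 15
```

```text
width 59.03341315843886 57.584249461783024 slip mm 2.9948797051172855 bar z 0.26864068555128867
21.15 [-24.6   0.7  11.2] [ 0.13  4.35 -0.  ] [ 0.4925 -0.2616  0.2701] 0.25874625743728236
```

Request:
apply_moves --steps '[0.08,-0.36,0,0,1,0.17,-0.72,0,0,1,0.26,-1.07,0,0,1,0.36,-1.43,0,0,1,0.46,-1.78,0,0,1,0.57,-2.13,0,0,1,0.69,-2.48,0,0,1,0.82,-2.83,0,0,1,0.95,-3.18,0,0,1,1.08,-3.52,0,0,1,1.08,-3.52,0,0,1]'

```text
clock: 22.58
eef_pos: [0.5041, -0.2612, 0.3058]
ee_rot: [-0.707, -0.006, 0.013, 0.707]
force: [-22.2, 1.7, 11.3]
opening: 0.259
```

```bash
python3 look.py 16
```

```text
width 57.99457927513893 57.584249461783024 slip mm 0.8631882126762973 bar z 0.30203950131201185
22.625 [-22.1   1.1  10.1] [0.2  4.04 0.01] [ 0.504  -0.2612  0.3057] 0.26078114754057596
```

View pics/wrist16.png

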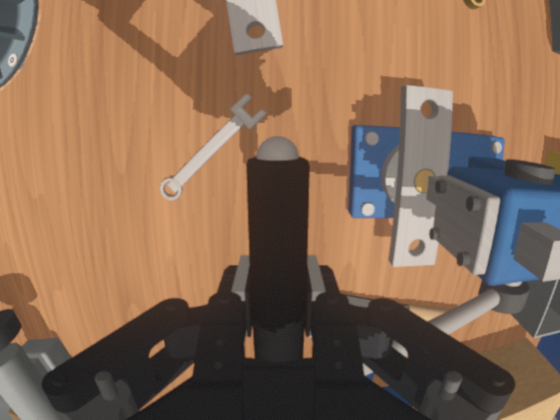

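Request:
apply_moves --steps '[0.11,-0.25,0,0,1,0.22,-0.5,0,0,1,0.33,-0.76,0,0,1,0.45,-1.02,0,0,1,0.57,-1.27,0,0,1,0.69,-1.52,0,0,1,0.81,-1.77,0,0,1,0.93,-2.02,0,0,1,1.04,-2.24,0,0,1,1.1,-2.38,0,0,1,1.12,-2.44,0,0,1,1.12,-2.44,0,0,1]'

```text
clock: 24.18
eef_pos: [0.5152, -0.2609, 0.3291]
ee_rot: [-0.706, -0.005, 0.013, 0.708]
force: [-20.6, 1.1, 6.7]
opening: 0.262
```

```bash
python3 look.py 17
```

```text
width 57.86418024672139 57.584249461783024 slip mm 0.5902020147328648 bar z 0.3251892473041539
24.225 [-19.4   1.6   7.1] [0.09 3.74 0.07] [ 0.5152 -0.2609  0.3291] 0.2597020532761385
```

View pics/scene17.png

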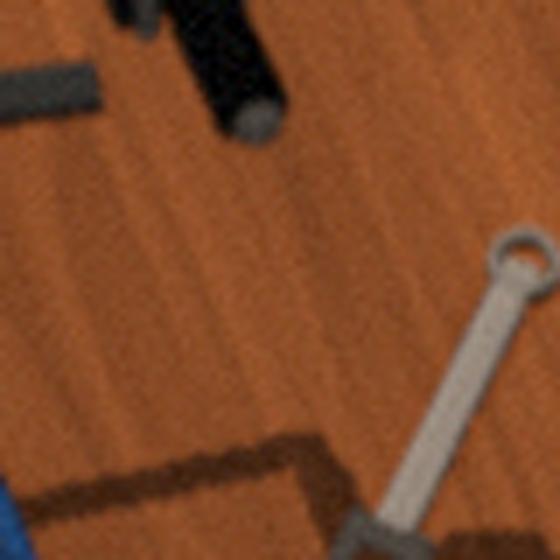

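Request:
apply_moves --steps '[-0.05,-0.05,0,0,1,-0.12,-0.1,0,0,1,-0.2,-0.12,0,0,1,-0.2,-0.12,0,0,1]'

```text
clock: 24.78
eef_pos: [0.5151, -0.2609, 0.3292]
ee_rot: [-0.706, -0.007, 0.012, 0.708]
force: [-7.8, -1.2, -1.9]
opening: 0.259
```

```bash
python3 look.py 18
```

```text
width 57.74355102506497 57.584249461783024 slip mm 0.3365707576931103 bar z 0.32502470121315463
24.825 [-6.9 -1.7 -2.7] [-0.23  2.02  0.05] [ 0.5151 -0.2609  0.3292] 0.26057442376348516
```

Lever against its top stop (position unchanged, vertical force now slightly downward). Open gradually, then withdraw.

Request:
apply_moves --steps '[0,0,0,0,0.7,0,0,0,0,0.6,0,0,0,0,0.45,0,0,0,0,0.3,0,0,0,0,0.1,0,0,0,0,0,0,0,0,0,0,0,0,0,0,0]'

```text
clock: 25.88
eef_pos: [0.5172, -0.2609, 0.3314]
ee_rot: [0.707, 0.01, -0.01, -0.707]
force: [0.3, -0.1, -0.9]
opening: 1.003
```

Request:
apply_moves --steps '[0,-1,0,0,0,0,-3,0,0,0,0,-6,0,0,0,0,-9,0,0,0,0,-12,0,0,0,0,-13,0,0,0,0,-13,0,0,0]'

```text
clock: 26.75
eef_pos: [0.5173, -0.2609, 0.4618]
ee_rot: [0.707, 0.01, -0.009, -0.707]
force: [-0.3, 0.6, -1.0]
opening: 1.0
```

Run:
```python
from rig import *
import cv2
for c in ("wrist","scene","top"):
    d=camera(c); cv2.imwrite(f"pics/{c}20.png",d["pixels"])
print(read_state()["force"],read_state()["clock"])
```

```text
[-0.44484035 -0.3295547  -1.06610959] 26.9
```

View pics/wrist20.png

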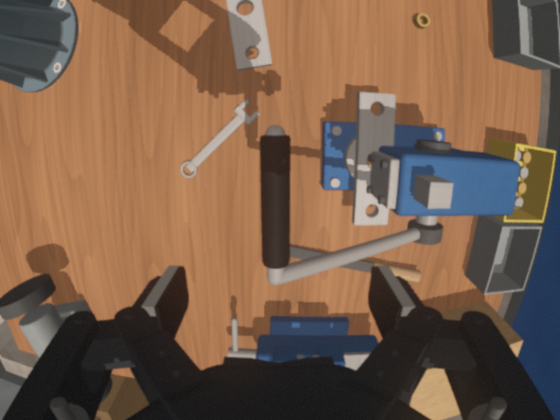

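View pics/scene20.png

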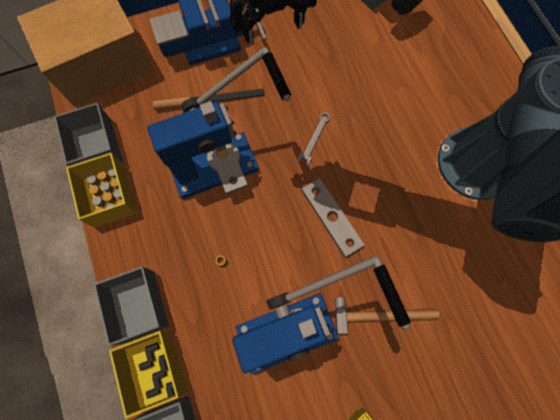

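Run:
```python
import cv2
f=lambda n,x,y:cv2.resize(cv2.imread(f"pics/{n}.png")[y-30:y+30,x-35:x+25],(390,390),interpolation=2)
cv2.imwrite("pics/cmp.png",cv2.vconcat([cv2.hconcat([f("wrist4",450,185),f("wrist15",450,185)])]))
```

```text
(no output)
```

View pics/cmp.png

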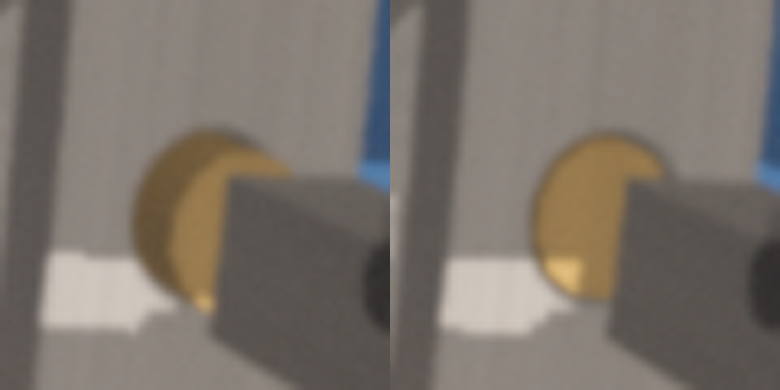

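The left crop shows the bushing standing proud with its side visible. In the right crop, taken after pressing, no side shows, so it is flush.

```bash
python3 -c "
from rig import *
print(read_state()['clock']);print(hand_in())"
```

```text
26.9
the job is handed in; nothing more can be done
None
```

The bushing is pressed in flush, and I handed the job in at 26.9 s of the 51 s allowed.

I gripped the loaded press's handle and pulled it down along its arc. It reached the bottom stop at about 0.95 rad, where the force rose sharply with almost no further movement. I held it there for over 1.3 s, eased it back up over about 9 s to the rest stop, opened the gripper and drew clear.

**Checks that passed:**
- **Bushing:** before-and-after wrist pictures show its side standing proud, then no side visible.
- **Lever:** measured just before release, the handle end was within 0.2 pixel of where it started, and the picture after letting go shows it still at rest.
- **Robot:** it reads about 1 N, so it is touching nothing.
- **Empty press:** its lever looks unmoved in the scene picture.

**Two things that disagreed or stayed unmeasured:**
- **Grip:** the bar rolled about 11 mm inside the grip on the way down. My first "bottom" was therefore short, at about 0.91 rad. The pictures showed this, so I pushed on to the real stop. The bar rolled back in the grip on the way up.
- **Force:** the fingers pressed on the bar with about 48 N in total at the stop, so it passed 40 N. I took the 40 N limit to cover only the arm and gripper body, not the fingers. The wrist force readings stayed far below 120 N.

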